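Clamp a sign blank in the desktop engraver and shut its guard door

ROBOT

A 6-joint arm with a two-finger parallel gripper is mounted at the origin on a cart in front of the work surface, level with it; the furniture and walls round the work are solid. World frame = base frame: x ahead of the robot, y to its left, z up, the work surface at z = 0. Lengths are in mm, angles in rad, forces in N, time in s.
With the tool pointing down it reaches from about 350 to 775 mm from the base axis. Payload 7.3 kg.
Tool frame: the origin (TCP) lies between the finger pads; the fingertips stand 25 mm ahead of it and the grasp point (between the pads) lies 6 mm ahead of it; z points along the fingers, y is the line along which they close (so a half turn about z gives the same grasp; the last joint's range is limited). The gripper opens to 92 mm and grips with 3 to 60 N. Pads are 19 mm wide; open, the fingers measure 130 mm over their backs; the gripper's body (75 mm by 190 mm) begins 47 mm behind the grasp point.
Start: joints at [-1.455, 0.342, 1.524, -0, 1.275, -0.146], TCP at [135.902, -507.122, 251.741] pointing down, gripper open.
Joint ranges: [-2.53, 2.53], [-0.77, 2.02], [0.04, 2.7], [-1, 4.14], [0.28, 2.66], [-3.11, 3.11]. Speed limits (rad/s): [2.57, 2.57, 3.14, 3.14, 3.14, 3.14].

INTERFACE

Orientations are given as [roll, pitch, yaw] about the fixed x, y, z axes, in that order (R = Rz(yaw) Ry(pitch) Rx(roll)).
In Python, from plant import bot gives the robot as it stands.
- The arm moves only by the tool play_rows, never from a script. Its argument "commands" is a list of rows, each an object of numbers: "x", "y", "z": the shift along the tool's x, y, z in m; "twist": the turn about the tool's z in degrees. In form: [{"x": .., "y": .., "z": .., "twist": ..}, ...]. A call has exactly 8 rows; each row is the pose to reach, as a shift and turn from the pose commanded when the call began, along the tool's axes at that moment; what a row does not reach only later rows make up. A row lasts 1/10 s, in which the tool goes at most 50 mm and 8.59 degrees, less where a joint would pass 70% of its speed; a pose out of reach is approached as far as the arm can. A call with a gripper value outside its range is refused whole. "jaw" is the closure, from 0 (fully open) to 1 (shut), set as the call begins (left out, the last holds). The fingers move at their own pace and stop on an object; the grip force is fixed at half the most. Time passes only in rows, so rows that repeat a pose let the fingers close, or fill a call up. It gives the time, the measured TCP pose, the force, the opening and the grip force at its end, in the units of the state.
- bot.get_obs(): the state, without advancing time (a new reading comes with each control period).
- bot.capture(name): name is "scene" or "top"; returns a dict with "pixels" (420x560x3 uint8, red, green, blue), "fx", "fy", "cx", "cy" (pixels), "k1" (the pictures are not rectified: a ray, as slopes to the right and down, at radius r is drawn at 1 + k1 r^2 times it, then the intrinsics apply), "eye" and "rotation" of the camera in the world. Camera axes: x right, y down, z forward; pixel columns grow to the right and rows downward; lengths in mm; the calibration is good to about 2 mm. A picture is of the moment at which its call begins. There is no depth.
- bot.close_job(): hands the job in; it is judged then, once.
The state is a dict: "time": time; "joint_positions": joint angles; "dq": joint speeds; "tau": joint torques, N m; "tool_pos": TCP position; "tcp_rot": TCP orientation; "contact_force": force on the tool from outside, world axes, zero at the start; "moment": the same for the moment, N m; "grip_width": finger opening in mm; "finger_force": force on a finger pad.
Only numpy, scipy, OpenCV 4.12 (cv2) and the standard library are available. Lean on these libraries where they do the work, as an engineer would, in place of code of your own. Each camera call takes 0.05 s, during which the arm holds its last target. There are 200 camera calls.

TASK

Set the engraver up for its next door sign: lay the blue blank flat, blue side up, on the engraver's bed between the two steel jaws, slide the front jaw up until it pins the blank squarely against the rear jaw, and then turn the red wing knob clockwise until the jaw is locked tight. Last, push the amber guard door shut until it snaps home on its roller catch. Leave the mouse, eraser, glue stick and stapler where they are.

Things in the scene. Friction and masses are not known exactly. Their poses are not given: they have to be found in the camera images.
- engraver: Desktop engraver, fixed: slate grey base 312 x 200 mm, low amber side panes (inner faces 85 mm either side of the centre line, tops 108 mm above the desk), no roof; dark gantry and spindle parked at the rear, from 85 mm behind the origin, 250 mm high. Origin on the desk; x from the front door to the gantry, y left, z up. The flat aluminium bed's top is 40 mm above the desk.
- blank: Sign blank, a rigid plate 70 x 50 x 10 mm (along its x, y, z), 0.04 to 0.08 kg, blue top, white edges; lies on the cutting mat (2 mm above the desk). Origin at the centre of its underside. Its 70 mm length goes between the jaws, along the engraver's x axis, either way round.
- vise_seat (a point): Point on the bed's top, on the centre line, 35 mm in front of the rear jaw's face: the centre of the blank's underside lies here when the blank is pinned. Axes as the engraver's. Sideways the blank need not be exact.
- fixed_face (a point): Foot of the rear (fixed) jaw's face, on the centre line at bed height; the jaw is a steel bar 84 mm wide and 14 mm high, behind this point. Axes as the engraver's.
- jaw_face (a point): Foot of the front (sliding) jaw's face, on the centre line at bed height; steel bar 74 mm wide, 14 mm high, 10 mm thick, in front of this point, with a dark block (40 mm wide, 16 mm high, ending 63 mm in front of the face) that carries the knob.
- jaw (a joint): Travel of the sliding jaw towards the rear jaw, m, 0 to 0.05. The gap between the jaw faces is 0.105 - value: it touches a pinned blank at 0.035. Starts at 0 to 0.018, slides with about 1.5 N and stays where it is left; with the knob tight it is held against about 20 N.
- knob_grip (a point): Middle of the red wing of the clamp knob, on its upright axis, 36 mm in front of the sliding jaw's face (moves with it), 76 mm above the desk. The wing is a bar 42 mm long, 12 mm thick, 22 mm high (11 mm up and down from this point); x runs along the wing, so fingers close along y. Under it a round flange, 30 mm across, top 67 mm above the desk.
- clamp_knob (a joint): Turn of the clamp knob, rad, clockwise seen from above, 0 (loose, wing along the engraver's x axis) to 1.45 (stop). Starts at 0 to 0.3, bites from about 0.5, is tight beyond 1.1. Needs about 0.1 N m and stays where it is left.
- guard_door (a joint): Opening angle of the guard door, rad: 0 is shut, growing as the free edge swings out towards the robot; starts at 0.5 to 0.85. Turns easily about an upright axis and stays where it is left. A sprung roller catch resists from about 0.07 (about 7 N at door_push) and pulls the door home to 0 once below about 0.03.
- door_hinge (a point): On the door's upright hinge axis, front left corner of the engraver, 70 mm above the desk (76 mm left of the centre line). The door is 148 mm wide, 69 mm high (36 to 105 mm above the desk), 8 mm thick, the axis in the middle of its thickness. Frame turns with the door: -y along it to the free edge, -x out of its outer face.
- door_push (a point): Point on the door's outer face, 110 mm from the hinge axis, 88 mm above the desk (17 mm below the top edge), a good place to push; axes as door_hinge's. A small black pull knob (17 mm round) stands 19 mm out of the face 137 mm from the hinge axis, 70 mm above the desk.
- mouse: Blue computer mouse, 104 x 62 x 38 mm, loose; leave alone. Origin under its centre.
- eraser: White eraser in a blue sleeve, 23 x 58 x 12 mm, loose; leave alone. Origin under its centre.
- glue_stick: Glue stick with a red cap standing upright, 26 mm round, 86 mm high, loose; leave alone. Origin under its centre.
- stapler: Red stapler, 38 x 145 x 50 mm, loose; leave alone. Origin under its centre.
There are look-alikes about, which are no part of the job. What is meant by the blank is not green or pink, and is the larger of those in its own colour.

How it is judged:
By the outcome, as a careful person would: the job done as asked, in the order asked, and still so for the second after the job is handed in, with the robot touching nothing.
It also fails if it takes over 51 s, if anything falls off the work surface, if the arm or the gripper's body presses on something with over 40 N, if the wrist force passes 120 N, or if a joint passes its speed limit or range.

## Working session

There is one attempt and no reset: what is moved stays moved. The work goes in short steps, Python scripts to look and compute and a tool call to move; the robot and the scene stay as the last step left them, time stands still between calls to the robot, and variables do not carry over. Pictures are saved under pics/ and viewed, at most 10 in all, crops included, and the job is handed in when it is done.

Besides the shell and the picture viewer there is one more tool, called after "Emit:" as name([rows], argument=value, ...), one row to a line, values as JSON. play_rows: Moves the arm, as the interface text tells. Its arguments: {"type":"object","properties":{"commands":{"type":"array"},"jaw":{"type":"number"}},"required":["commands"]}

```bash
mkdir -p pics; cat > h.py <<'E'
import numpy as np, cv2
from plant import bot
def cap(n,f=None):
    c=bot.capture(n)
    if f: cv2.imwrite(f'pics/{f}.png',np.ascontiguousarray(c['pixels'][:,:,::-1]))
    return c
def K(c): return np.array([[c['fx'],0,c['cx']],[0,c['fy'],c['cy']],[0,0,1.]]),np.array([c['k1'],0,0,0.])
def ray(c,uv):
    k,d=K(c); p=cv2.undistortPoints(np.array(uv,float).reshape(-1,1,2),k,d).reshape(-1,2)
    return np.c_[p,np.ones(len(p))]@np.array(c['rotation']).T
def plane(c,uv,z):
    r=ray(c,uv); e=np.array(c['eye']); return e+r*((z-e[2])/r[:,2])[:,None]
def proj(c,P):
    k,d=K(c); R=np.array(c['rotation']); q=(np.array(P,float).reshape(-1,3)-c['eye'])@R
    return cv2.projectPoints(q,np.zeros(3),np.zeros(3),k,d)[0].reshape(-1,2)
E
python3 - <<'E'
from h import *
for n in('scene','top'):
    c=cap(n,n); print(n,{k:np.round(v,3).tolist() for k,v in c.items() if k!='pixels'})
print(bot.get_obs())
E
```

```text
scene {'fx': 439.797, 'fy': 439.797, 'cx': 286.349, 'cy': 213.81, 'k1': -0.02, 'eye': [-132.839, 1144.636, 621.608], 'rotation': [-1.976, 0.005, -2.603]}
top {'fx': 466.653, 'fy': 466.653, 'cx': 281.884, 'cy': 216.022, 'k1': 0.056, 'eye': [295.538, 81.921, 1376.407], 'rotation': [-2.978, 0.012, -1.601]}
{'time': 0.1, 'joint_positions': array([-1.45501328e+00,  3.42667314e-01,  1.52490737e+00, -4.25149349e-05,
        1.27537253e+00, -1.46004193e-01]), 'dq': array([-7.65573454e-04, -2.22236076e-03, -2.13299190e-03, -4.49252921e-05,
       -9.79497967e-04,  1.16010858e-03]), 'tau': array([ 3.26931789e-03, -4.31999981e+01, -2.44696480e+01,  7.18645309e-02,
        5.25353872e-02, -6.21376989e-05]), 'tool_pos': array([ 135.84463086, -506.79299986,  251.11195066]), 'tcp_rot': array([-3.14024659e+00, -1.56845868e-04,  2.61799538e-01]), 'contact_force': array([ 0.14537814, -0.28733064,  0.07590752]), 'moment': array([-0.02495336, -0.0156758 , -0.00359837]), 'finger_force': 0.0, 'grip_width': 91.68718667578128}
```

```bash
cat >> h.py <<'E'
from scipy.spatial.transform import Rotation as Ro
_c=cap
def cap(n,f=None):
    c=dict(_c(n,f)); c['rotation']=Ro.from_euler('xyz',c['rotation']).as_matrix(); return c
E
python3 -c "
import cv2
a=cv2.imread('pics/top.png');print(a.shape)"
```

```text
(420, 560, 3)
```

View pics/top.png

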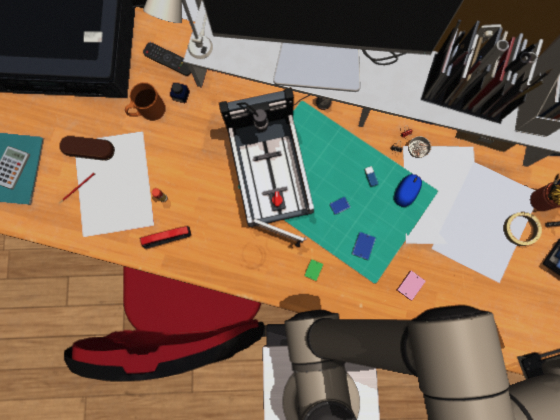

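View pics/scene.png

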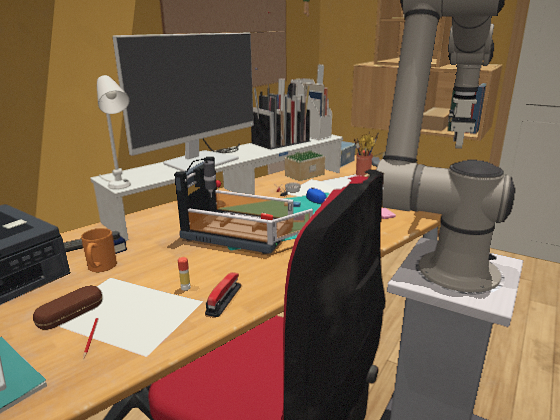

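Top view: the engraver is around (268,165), with its red knob at (278,200) and its door at (275,232). Blue plates lie at (364,245), the larger, and (340,205), the smaller. The mouse is at (408,190), the eraser at (371,176), and green (314,270) and pink (411,286) look-alikes are also there. The one at (364,245) fits as the larger blue; I'll confirm in a crop and measure.

```bash
python3 - <<'E'
from h import *
c=cap('top'); im=np.ascontiguousarray(c['pixels'][:,:,::-1]); 
cv2.imwrite('pics/crop.png',cv2.resize(im[85:295,205:455],None,fx=3.2,fy=2.85 if 0 else 3.2,interpolation=cv2.INTER_CUBIC)[:600*2][:600 if 0 else 672][36:636])
cv2.imwrite('pics/crop.png',cv2.resize(im[85:272,205:455],None,fx=3.2,fy=3.2,interpolation=cv2.INTER_CUBIC))
hsv=cv2.cvtColor(im,cv2.COLOR_BGR2HSV)
def blobs(lo,hi,z,roi,name,mn=20):
    m=cv2.inRange(hsv,lo,hi); k=np.zeros_like(m); x0,y0,x1,y1=roi; k[y0:y1,x0:x1]=m[y0:y1,x0:x1]
    for ct in cv2.findContours(k,cv2.RETR_EXTERNAL,cv2.CHAIN_APPROX_NONE)[0]:
        if cv2.contourArea(ct)<mn: continue
        P=plane(c,ct.reshape(-1,2).astype(float),z)[:,:2].astype(np.float32)
        r=cv2.minAreaRect(P); px=ct.reshape(-1,2).mean(0)
        b=cv2.boxPoints(r); e=[b[1]-b[0],b[2]-b[1]]; L=max(e,key=np.linalg.norm)
        print(name,px.round(1),'ctr',np.round(r[0],1),'size',np.round(r[1],1),'yaw long',round(float(np.degrees(np.arctan2(L[1],L[0])))%180,1))
blobs((105,120,40),(130,255,255),12,(320,150,440,270),'blue')
blobs((0,150,80),(8,255,255),87,(260,180,300,215),'red',5)
E
```

```text
blue [363.3 245.3] ctr [ 426.5 -143. ] size [47.4 67.4] yaw long 158.3
blue [339.3 205.2] ctr [548.3 -79.6] size [33.4 49.3] yaw long 114.9
blue [407.8 189.9] ctr [ 587.6 -284.2] size [ 58.6 101.3] yaw long 150.3
blue [371.4 178.6] ctr [ 624.5 -179.6] size [33.6 16.8] yaw long 18.0
red [276.5 198.1] ctr [559.2 104.9] size [25.4 37.4] yaw long 178.3
```

View pics/crop.png

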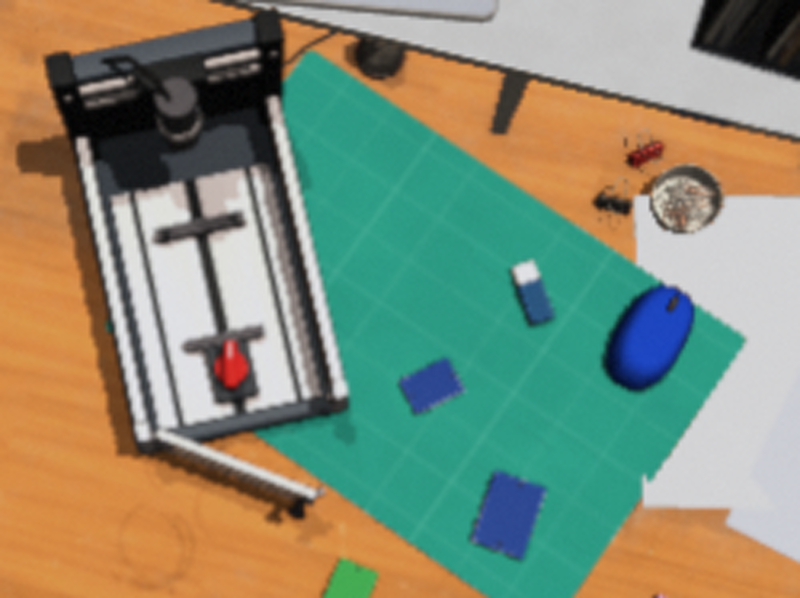

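The crop confirms it: the blank is the plate at crop (509,515), about 70x50, and the other blue one is about 50x35. The rear jaw is at crop (200,228), the front jaw at (224,337), and the door runs from (155,432) to (315,492). Next, the engraver pose.

```bash
python3 - <<'E'
from h import *
c=cap('top')
f=lambda q:np.array(q,float)/3.2+[205,85]-0.35
def show(n,q,z):
    P=plane(c,f(q),z)[:,:2]; d=P[1]-P[0]; print(n,P.round(1).tolist(),'len',np.linalg.norm(d).round(1),'dir',np.degrees(np.arctan2(d[1],d[0])).round(1))
show('Lpane',[(146,428),(82,140)],108)
show('Rpane',[(340,398),(275,97)],108)
show('rear jaw',[(157,238),(243,217)],54)
show('front jaw',[(185,347),(263,328)],54)
show('door',[(155,432),(318,494)],105)
show('slot',[(240,410),(193,182)],40)
g=cv2.cvtColor(c['pixels'],cv2.COLOR_RGB2HSV); 
# white pane strips by bright low-sat
gray=g[:,:,2]; 
for v in (140,160,180,200):
    row=g[v,225:320]; print(v,' '.join(str(x) for x in row[:,2]))
E
```

```text
Lpane [[501.3, 178.3], [761.9, 229.9]] len 265.7 dir 11.2
Rpane [[522.1, 10.5], [795.9, 57.4]] len 277.9 dir 9.7
rear jaw [[685.9, 168.9], [703.2, 89.5]] len 81.2 dir -77.7
front jaw [[583.2, 145.7], [598.4, 74.5]] len 72.7 dir -77.9
door [[498.1, 170.9], [439.9, 32.5]] len 150.1 dir -112.8
slot [[526.1, 97.8], [742.7, 135.1]] len 219.8 dir 9.8
140 103 99 100 96 68 74 189 220 217 152 76 65 72 71 69 49 31 28 29 30 29 28 29 27 29 27 28 30 29 29 28 29 33 57 70 72 72 70 69 61 66 97 129 153 159 165 174 190 195 197 198 200 201 203 204 206 167 97 113 185 207 166 130 129 94 54 46 35 68 179 219 219 169 122 128 130 138 150 157 156 157 158 157 158 158 159 159 159 157 156 158 157 158 157 157
160 202 203 200 149 111 104 104 102 80 72 164 212 219 187 109 71 94 174 214 224 224 225 215 148 83 164 207 180 129 88 65 62 82 127 148 158 174 188 204 209 196 129 54 43 61 150 199 210 210 214 219 223 224 224 225 223 224 223 224 224 217 153 83 164 212 216 177 138 127 90 55 42 43 111 191 220 218 177 150 155 158 159 158 158 157 157 158 158 158 158 162 166 164 160 160
180 217 215 215 215 215 213 189 142 113 110 110 109 96 77 146 205 224 212 141 74 89 144 205 224 225 225 221 172 99 142 204 226 228 228 228 226 226 225 226 225 224 224 225 225 221 172 90 52 58 120 195 222 224 224 225 224 225 224 225 226 226 224 224 225 219 180 107 110 191 217 180 140 135 105 65 50 35 65 173 219 225 195 163 154 154 152 153 152 152 154 154 154 154 155 155
200 216 217 217 217 217 217 217 216 214 212 188 140 112 110 112 111 109 79 101 191 223 221 154 76 76 111 194 223 226 227 224 184 108 111 191 223 226 227 227 227 228 226 227 221 170 92 73 163 169 137 179 209 213 213 213 214 208 149 90 165 213 224 224 226 227 227 226 223 223 217 160 90 156 206 201 163 141 138 99 56 45 36 69 181 223 224 177 148 156 156 158 158 157 157 157
```

```bash
python3 - <<'E'
from h import *
c=cap('top'); G=cv2.cvtColor(c['pixels'],cv2.COLOR_RGB2GRAY).astype(float)
def track(p0,p1,z,rows,inv=False,w=4):
    pts=[]
    for v in rows:
        x=p0[0]+(p1[0]-p0[0])*(v-p0[1])/(p1[1]-p0[1])
        u=np.arange(int(round(x))-w,int(round(x))+w+1); s=G[v,u]; s=-s if inv else s
        s=np.clip(s-s.min()-(s.max()-s.min())*.5,0,None); pts.append(((s*u).sum()/s.sum(),v))
    P=plane(c,pts,z)[:,:2]; vx,vy,x,y=cv2.fitLine(P.astype(np.float32),cv2.DIST_HUBER,0,.01,.01).ravel()
    if vx<0: vx,vy=-vx,-vy
    print('dir',np.degrees(np.arctan2(vy,vx)).round(2),'pt',x.round(1),y.round(1),'y@600',(y+(600-x)*vy/vx).round(1),'res',np.std((P-[x,y])@[-vy,vx]).round(2))
track((232.5,140),(244.5,200),108,range(134,212))
track((296,140),(309,200),108,range(125,200))
track((266.5,152),(272,180),40,list(range(162,184)),True)
track((251,160),(259,200),40,range(155,205),True,3)
track((287,160),(296,200),40,range(155,200),True,3)
# jaws: columns, dark in vertical profile
def jaw(p0,p1,z,cols):
    pts=[]
    for u in cols:
        y=p0[1]+(p1[1]-p0[1])*(u-p0[0])/(p1[0]-p0[0]); v=np.arange(int(round(y))-6,int(round(y))+7); s=G[v,u]
        pts.append((u,v,s)); print(u,v[0],s.astype(int).tolist())
f=lambda q:np.array(q,float)/3.2+[205,85]-0.35
print('rear');jaw(f((157,238)),f((243,217)),54,[256,260,272,276])
print('front');jaw(f((185,347)),f((263,328)),54,[264,268,280,284])
E
```

```text
dir 10.65 pt 615.1 203.2 y@600 200.4 res 0.3
dir 10.64 pt 657.3 33.8 y@600 23.0 res 0.32
dir 10.5 pt 645.0 120.2 y@600 111.8 res 0.16
dir 10.59 pt 635.5 174.4 y@600 167.7 res 1.76
dir 10.6 pt 652.4 65.6 y@600 55.8 res 0.14
rear
256 152 [223, 222, 219, 183, 105, 53, 44, 37, 56, 146, 206, 222, 224]
260 151 [222, 223, 221, 187, 124, 90, 85, 67, 74, 151, 205, 222, 224]
272 149 [186, 187, 181, 136, 80, 67, 68, 61, 115, 168, 186, 207, 219]
276 148 [220, 217, 205, 154, 75, 52, 65, 61, 101, 165, 208, 221, 222]
front
264 187 [223, 224, 221, 198, 141, 98, 96, 88, 147, 209, 223, 222, 224]
268 186 [224, 224, 222, 201, 150, 101, 93, 73, 71, 107, 147, 174, 179]
280 183 [224, 224, 223, 220, 186, 123, 94, 75, 61, 70, 70, 74, 81]
284 182 [223, 223, 225, 220, 191, 127, 93, 80, 85, 151, 205, 220, 221]
```

```bash
cat >> h.py <<'E'
yaw=np.radians(10.62); EX=np.array([np.cos(yaw),np.sin(yaw)]); EY=np.array([-EX[1],EX[0]])
C0=np.array([600,111.7])   # on the centre line
def eng(P): return np.c_[(np.array(P)[:,:2]-C0)@EX,(np.array(P)[:,:2]-C0)@EY]
def wld(a,b): return C0+a*EX+b*EY
def togo(x,y,z,yawdeg=None):
    o=bot.get_obs(); R=Ro.from_euler('xyz',o['tcp_rot']); p=o['tool_pos']
    d=R.inv().apply(np.array([x,y,z])-p)/1000; cy=np.degrees(o['tcp_rot'][2])
    tw=None if yawdeg is None else round(cy-yawdeg,1)
    print('pos',p.round(1),'yaw',round(cy,1),'rot',np.round(o['tcp_rot'],3),'go',d.round(4),'twist',tw,'q6',o['joint_positions'][5].round(2),'F',np.round(o['contact_force'],1),'w',round(o['grip_width'],1),'t',o['time'])
E
python3 - <<'E'
from h import *
c=cap('top')
print('rear bottom z40',eng(plane(c,[(256,161.1),(260,160.1),(272,157.2),(276,156.6)],40)).round(1).tolist())
print('rear top-rear z54',eng(plane(c,[(256,155.6),(276,151.2)],54)).round(1).tolist())
print('front face z54',eng(plane(c,[(264,190.8),(268,189.9),(280,187.6),(284,186.7)],54)).round(1).tolist())
print('front jaw front bottom z40',eng(plane(c,[(264,195.2),(284,190.9)],40)).round(1).tolist())
f=lambda q:np.array(q,float)/3.2+[205,85]-0.35
print('door z105',eng(plane(c,f([(155,432),(318,494)]),105)).round(1).tolist())
print('base front? z40',eng(plane(c,f([(245,428)]),40)).round(1).tolist())
print('gantry front z36, spindle',eng(plane(c,f([(115,192),(255,160)]),40)).round(1).tolist())
hsv=cv2.cvtColor(c['pixels'],cv2.COLOR_RGB2HSV); m=((hsv[:,:,0]<8)|(hsv[:,:,0]>172))&(hsv[:,:,1]>130)&(hsv[:,:,2]>70)
m[:180]=0;m[215:]=0;m[:,:262]=0;m[:,300:]=0
ys,xs=np.nonzero(m); P=eng(plane(c,np.c_[xs,ys],87)); print('red',P.mean(0).round(1),P.min(0).round(1),P.max(0).round(1))
d=P-P.mean(0);w,v=np.linalg.eigh(d.T@d);print(np.sqrt(w/len(d)).round(1),v[:,1].round(2))
for y in range(190,208): print(y,''.join('#' if m[y,x] else '.' for x in range(266,292)), [tuple(c['pixels'][y,x]) for x in (276,)])
togo(426.5,-143,130,-21.7)
E
```

```text
rear bottom z40 [[91.6, 35.2], [92.0, 23.0], [92.9, -13.6], [92.1, -25.5]]
rear top-rear z54 [[103.7, 31.7], [104.0, -28.5]]
front face z54 [[-4.6, 30.7], [-4.5, 18.9], [-5.4, -16.6], [-5.3, -28.5]]
front jaw front bottom z40 [[-14.3, 33.5], [-14.4, -26.4]]
door z105 [[-89.3, 76.9], [-172.0, -48.3]]
base front? z40 [[-92.3, -0.9]]
gantry front z36, spindle [[150.9, 69.5], [152.8, -64.2]]
red [-43.8   0.3] [-61.2 -14. ] [-22.2  14.8]
[7.5 9.5] [-1.    0.06]
190 .......................... [(np.uint8(107), np.uint8(92), np.uint8(93))]
191 .......................... [(np.uint8(163), np.uint8(95), np.uint8(95))]
192 .........#.##............. [(np.uint8(205), np.uint8(115), np.uint8(114))]
193 .........#..#............. [(np.uint8(214), np.uint8(132), np.uint8(132))]
194 ........##..##............ [(np.uint8(212), np.uint8(132), np.uint8(132))]
195 ........##..###........... [(np.uint8(213), np.uint8(131), np.uint8(128))]
196 .......########........... [(np.uint8(212), np.uint8(104), np.uint8(102))]
197 ......##########.......... [(np.uint8(213), np.uint8(63), np.uint8(59))]
198 ......###
[... 198 characters left out ...]
43), np.uint8(38))]
201 ......###########......... [(np.uint8(207), np.uint8(42), np.uint8(37))]
202 .......#########.......... [(np.uint8(205), np.uint8(41), np.uint8(38))]
203 .......#########.......... [(np.uint8(203), np.uint8(42), np.uint8(38))]
204 .........######........... [(np.uint8(195), np.uint8(39), np.uint8(34))]
205 .........#####............ [(np.uint8(149), np.uint8(28), np.uint8(25))]
206 .......................... [(np.uint8(63), np.uint8(21), np.uint8(22))]
207 .......................... [(np.uint8(48), np.uint8(44), np.uint8(47))]
pos [ 135.9 -507.   251.5] yaw 15.0 rot [-3.141 -0.     0.262] go [ 0.3749 -0.2763  0.1217] twist 36.7 q6 -0.15 F [ 0.7  0.3 -0.6] w 91.7 t 0.3
```

Emit:
play_rows([
  {"x": 0.04, "y": -0.03, "z": 0.0, "twist": 8},
  {"x": 0.075, "y": -0.056, "z": 0.01, "twist": 16},
  {"x": 0.112, "y": -0.083, "z": 0.02, "twist": 24},
  {"x": 0.15, "y": -0.11, "z": 0.03, "twist": 32},
  {"x": 0.187, "y": -0.138, "z": 0.05, "twist": 36.7},
  {"x": 0.225, "y": -0.166, "z": 0.06, "twist": 36.7},
  {"x": 0.262, "y": -0.193, "z": 0.07, "twist": 36.7},
  {"x": 0.3, "y": -0.22, "z": 0.08, "twist": 36.7},
], jaw=0)

```text
time: 1.1
tool_pos: [369.6, -215.3, 171.5]
tcp_rot: [3.141, -0.001, -0.379]
contact_force: [0.4, -1.3, 0.2]
grip_width: 91.6
finger_force: 0.0
```

```bash
python3 -c "
from h import *
togo(426.5,-143,75,-21.7)"
```

```text
pos [ 369.6 -215.3  171.5] yaw -21.7 rot [ 3.141e+00 -1.000e-03 -3.790e-01] go [ 0.026  -0.0882  0.0965] twist -0.0 q6 1.24 F [ 0.4 -1.3  0.2] w 91.6 t 1.1
```

Emit:
play_rows([
  {"x": 0.009, "y": -0.03, "z": 0.03, "twist": 0},
  {"x": 0.018, "y": -0.06, "z": 0.06, "twist": 0},
  {"x": 0.026, "y": -0.087, "z": 0.09, "twist": 0},
  {"x": 0.026, "y": -0.0885, "z": 0.11, "twist": 0},
  {"x": 0.026, "y": -0.0885, "z": 0.13, "twist": 0},
  {"x": 0.026, "y": -0.0885, "z": 0.139, "twist": 0},
  {"x": 0.026, "y": -0.0885, "z": 0.139, "twist": 0},
  {"x": 0.026, "y": -0.0885, "z": 0.139, "twist": 0},
])

```text
time: 1.9
tool_pos: [425.9, -144.8, 33.2]
tcp_rot: [3.141, -0.001, -0.379]
contact_force: [-0.3, -0.2, -1.2]
grip_width: 92.1
finger_force: 0.0
```

```bash
python3 -c "
from h import *
togo(426.5,-143,32,-21.7)
c=cap('top','p1'); im=cv2.imread('pics/p1.png'); cv2.imwrite('pics/p1c.png',cv2.resize(im[190:290,300:430],None,fx=5,fy=5))"
```

```text
pos [ 425.9 -144.8   33.2] yaw -21.7 rot [ 3.141e+00 -1.000e-03 -3.790e-01] go [-0.0001 -0.0018  0.0012] twist -0.0 q6 1.45 F [-0.3 -0.2 -1.2] w 92.1 t 1.9
```

View pics/p1c.png

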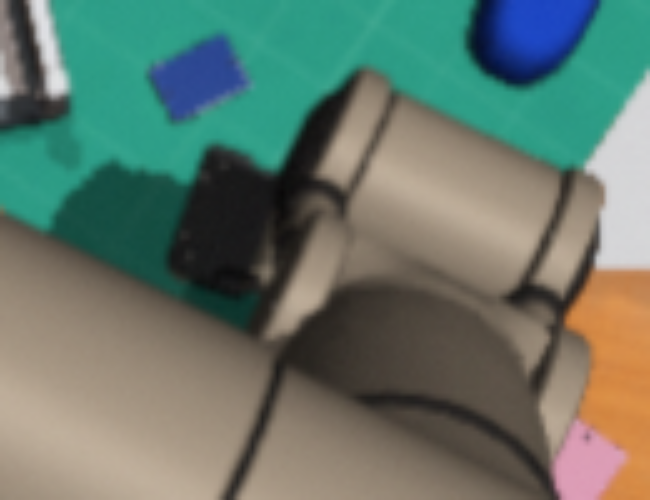

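The arm hides the blank, and the gripper body shows at about (218,220) in this crop. The pose reads right, so I'll close.

Emit:
play_rows([
  {"x": 0, "y": -0.001, "z": 0.001, "twist": 0},
  {"x": 0, "y": -0.001, "z": 0.001, "twist": 0},
  {"x": 0, "y": -0.001, "z": 0.001, "twist": 0},
  {"x": 0, "y": -0.001, "z": 0.001, "twist": 0},
  {"x": 0, "y": -0.001, "z": 0.001, "twist": 0},
  {"x": 0, "y": -0.001, "z": 0.001, "twist": 0},
  {"x": 0, "y": -0.001, "z": 0.001, "twist": 0},
  {"x": 0, "y": -0.001, "z": 0.001, "twist": 0},
], jaw=1)

```text
time: 2.75
tool_pos: [426.0, -143.5, 31.7]
tcp_rot: [3.141, -0.0, -0.379]
contact_force: [-1.2, -0.4, 1.1]
grip_width: 49.6
finger_force: 30.0
```

```bash
python3 -c "
from h import *
p=wld(47,0);print(p); togo(*p,160,10.62)"
```

```text
[646.19494067 120.36183908]
pos [ 426.  -143.5   31.7] yaw -21.7 rot [ 3.141 -0.    -0.379] go [ 0.1071 -0.3265 -0.1283] twist -32.3 q6 1.45 F [-1.2 -0.4  1.1] w 49.6 t 2.75
```

Emit:
play_rows([
  {"x": 0, "y": 0, "z": -0.03, "twist": 0},
  {"x": 0, "y": 0, "z": -0.07, "twist": 0},
  {"x": 0.0, "y": -0.0, "z": -0.11, "twist": 0},
  {"x": 0.012, "y": -0.036, "z": -0.128, "twist": -6},
  {"x": 0.026, "y": -0.08, "z": -0.128, "twist": -12},
  {"x": 0.04, "y": -0.12, "z": -0.128, "twist": -18},
  {"x": 0.053, "y": -0.16, "z": -0.128, "twist": -24},
  {"x": 0.066, "y": -0.2, "z": -0.128, "twist": -32.3},
])

```text
time: 3.55
tool_pos: [562.0, 19.5, 159.6]
tcp_rot: [3.142, 0.0, 0.19]
contact_force: [-0.5, -0.6, -0.8]
grip_width: 49.7
finger_force: 30.0
```

```bash
python3 -c "
from h import *
p=wld(47,0);togo(*p,160,10.62)"
```

```text
pos [562.   19.5 159.6] yaw 10.9 rot [3.142 0.    0.19 ] go [ 0.1017 -0.0831 -0.0004] twist 0.3 q6 1.28 F [-0.5 -0.6 -0.8] w 49.7 t 3.55
```

Emit:
play_rows([
  {"x": 0.03, "y": -0.025, "z": 0, "twist": 0.3},
  {"x": 0.06, "y": -0.05, "z": 0, "twist": 0.3},
  {"x": 0.09, "y": -0.074, "z": 0, "twist": 0.3},
  {"x": 0.101, "y": -0.083, "z": 0.0, "twist": 0.3},
  {"x": 0.1015, "y": -0.083, "z": 0.02, "twist": 0.3},
  {"x": 0.1015, "y": -0.083, "z": 0.045, "twist": 0.3},
  {"x": 0.1015, "y": -0.083, "z": 0.06, "twist": 0.3},
  {"x": 0.1015, "y": -0.083, "z": 0.06, "twist": 0.3},
])

```text
time: 4.35
tool_pos: [643.9, 118.2, 96.6]
tcp_rot: [-3.141, 0.006, 0.18]
contact_force: [-0.3, 0.3, -1.0]
grip_width: 49.4
finger_force: 30.0
```

```bash
python3 -c "
from h import *
p=wld(47,0);togo(*p,70,10.62)
print(eng([bot.get_obs()['tool_pos']]))
c=cap('top','p2'); im=cv2.imread('pics/p2.png'); d=cap('scene','s2'); i2=cv2.imread('pics/s2.png')
a=cv2.resize(im[85:245,205:330],None,fx=3.2,fy=3.2); b=cv2.resize(i2[150:278,165:305],None,fx=2.8,fy=4) ; b=cv2.resize(i2[150:278,165:305],(392,358)); b=cv2.copyMakeBorder(b,0,a.shape[0]-358,0,0,cv2.BORDER_CONSTANT)
cv2.imwrite('pics/v2.png',np.hstack([a,b]))"
```

```text
pos [643.9 118.2  96.6] yaw 10.3 rot [-3.141  0.006  0.18 ] go [ 0.0028 -0.0017  0.0265] twist -0.3 q6 1.46 F [-0.3  0.3 -1. ] w 49.4 t 4.35
[[44.37818531 -1.69557731]]
```

View pics/v2.png

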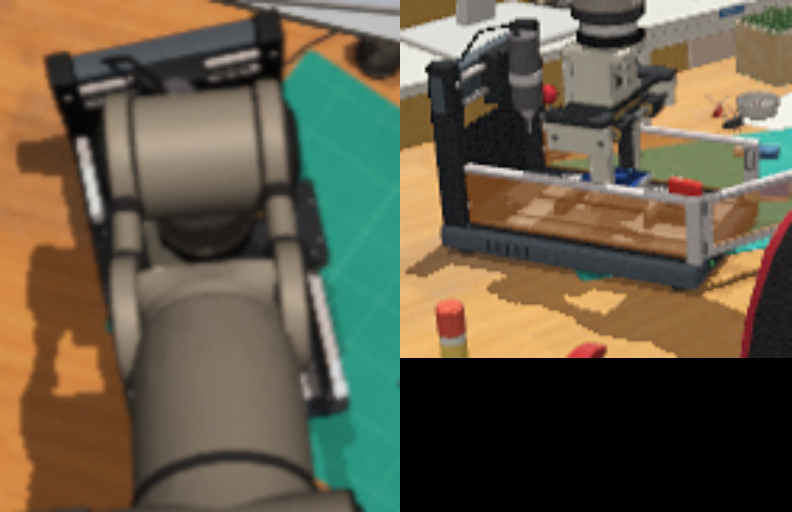

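The scene view shows the gripper centred between the panes, with the blue blank at about (632,178), clear of the spindle and the red knob. I'll lower it slowly.

Emit:
play_rows([
  {"x": 0.002, "y": -0.001, "z": 0.0, "twist": 0},
  {"x": 0.002, "y": -0.001, "z": 0.007, "twist": 0},
  {"x": 0.002, "y": -0.001, "z": 0.014, "twist": 0},
  {"x": 0.002, "y": -0.001, "z": 0.019, "twist": 0},
  {"x": 0.002, "y": -0.001, "z": 0.023, "twist": 0},
  {"x": 0.002, "y": -0.001, "z": 0.025, "twist": 0},
  {"x": 0.002, "y": -0.001, "z": 0.025, "twist": 0},
  {"x": 0.002, "y": -0.001, "z": 0.025, "twist": 0},
])

```text
time: 5.25
tool_pos: [647.7, 119.6, 74.8]
tcp_rot: [3.141, -0.0, 0.18]
contact_force: [0.2, -0.4, 0.3]
grip_width: 49.2
finger_force: 30.0
```

```bash
python3 -c "
from h import *
p=wld(47,0);togo(*p,70,10.62)"
```

```text
pos [647.7 119.6  74.8] yaw 10.3 rot [ 3.141 -0.     0.18 ] go [-0.0013 -0.001   0.0048] twist -0.3 q6 1.46 F [ 0.2 -0.4  0.3] w 49.2 t 5.25
```

Emit:
play_rows([
  {"x": 0, "y": 0, "z": 0.002, "twist": 0},
  {"x": 0, "y": 0, "z": 0.003, "twist": -0.3},
  {"x": 0, "y": 0, "z": 0.004, "twist": -0.3},
  {"x": 0, "y": 0, "z": 0.0045, "twist": -0.3},
  {"x": 0, "y": 0, "z": 0.0045, "twist": -0.3},
  {"x": 0, "y": 0, "z": 0.0045, "twist": -0.3},
  {"x": 0, "y": 0, "z": 0.0045, "twist": -0.3},
  {"x": 0, "y": 0, "z": 0.0045, "twist": -0.3},
])

```text
time: 6.05
tool_pos: [647.6, 119.6, 70.2]
tcp_rot: [3.141, -0.0, 0.185]
contact_force: [1.0, 0.2, -0.4]
grip_width: 49.4
finger_force: 30.0
```

Emit:
play_rows([
  {"x": 0, "y": 0, "z": 0.0005, "twist": 0},
  {"x": 0, "y": 0, "z": 0.0005, "twist": 0},
  {"x": 0, "y": 0, "z": 0.0005, "twist": 0},
  {"x": 0, "y": 0, "z": 0.0005, "twist": 0},
  {"x": 0, "y": 0, "z": 0.0005, "twist": 0},
  {"x": 0, "y": 0, "z": -0.01, "twist": 0},
  {"x": 0, "y": 0, "z": -0.04, "twist": 0},
  {"x": 0, "y": 0, "z": -0.08, "twist": 0},
], jaw=0)

```text
time: 6.85
tool_pos: [646.5, 119.5, 149.8]
tcp_rot: [-3.141, 0.004, 0.185]
contact_force: [-0.1, -0.0, 0.1]
grip_width: 91.5
finger_force: 0.0
```

```bash
python3 -c "
from h import *
togo(*wld(-150,0),150,10.62)"
```

```text
pos [646.5 119.5 149.8] yaw 10.6 rot [-3.141  0.004  0.185] go [-0.1971 -0.0008  0.0006] twist -0.0 q6 1.45 F [-0.1 -0.   0.1] w 91.5 t 6.85
```

Emit:
play_rows([
  {"x": -0.01, "y": 0.03, "z": -0.01, "twist": 0},
  {"x": -0.02, "y": 0.07, "z": -0.03, "twist": 0},
  {"x": -0.03, "y": 0.11, "z": -0.03, "twist": 0},
  {"x": -0.05, "y": 0.15, "z": -0.03, "twist": 0},
  {"x": -0.07, "y": 0.19, "z": -0.03, "twist": 0},
  {"x": -0.09, "y": 0.23, "z": -0.03, "twist": 0},
  {"x": -0.11, "y": 0.27, "z": -0.03, "twist": 0},
  {"x": -0.13, "y": 0.31, "z": -0.03, "twist": 0},
])

```text
time: 7.65
tool_pos: [576.2, -210.7, 181.3]
tcp_rot: [3.141, -0.001, 0.185]
contact_force: [0.1, 0.4, 0.7]
grip_width: 91.9
finger_force: 0.0
```

```bash
python3 - <<'E'
from h import *
togo(*wld(-41,0),150,10.62)
c=cap('top','p3'); im=cv2.imread('pics/p3.png'); cv2.imwrite('pics/v3.png',cv2.resize(im[115:250,215:325],None,fx=4.4,fy=4.4,interpolation=cv2.INTER_CUBIC))
hsv=cv2.cvtColor(im,cv2.COLOR_BGR2HSV); m=cv2.inRange(hsv,(105,120,40),(130,255,255)); m[:,310:]=0; m[:140]=0
ct=max(cv2.findContours(m,0,1)[0],key=cv2.contourArea)
r=cv2.minAreaRect(eng(plane(c,ct.reshape(-1,2).astype(float),50)).astype(np.float32)); print(r)
E
```

```text
pos [ 576.2 -210.7  181.3] yaw 10.6 rot [ 3.141e+00 -1.000e-03  1.850e-01] go [ 0.0417 -0.3126  0.0311] twist -0.0 q6 0.91 F [0.1 0.4 0.7] w 91.9 t 7.65
((50.19359588623047, -1.3159160614013672), (45.311161041259766, 67.9478759765625), 88.9691390991211)
```

View pics/v3.png

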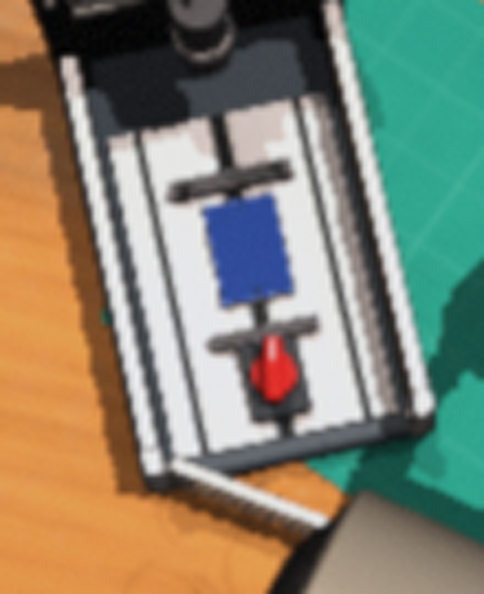

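The blank is flat, blue side up, at crop (250,250), square to within about 1° and clear of both jaws. The red wing at (274,368) is turned slightly clockwise (about 7°). Going to the knob.

Emit:
play_rows([
  {"x": 0.005, "y": -0.04, "z": 0.0, "twist": 7},
  {"x": 0.01, "y": -0.08, "z": 0.0, "twist": 7},
  {"x": 0.016, "y": -0.12, "z": 0.0, "twist": 7},
  {"x": 0.021, "y": -0.16, "z": 0.0, "twist": 7},
  {"x": 0.026, "y": -0.2, "z": 0.0, "twist": 7},
  {"x": 0.032, "y": -0.24, "z": 0.01, "twist": 7},
  {"x": 0.038, "y": -0.28, "z": 0.02, "twist": 7},
  {"x": 0.042, "y": -0.311, "z": 0.031, "twist": 7},
])

```text
time: 8.5
tool_pos: [560.8, 106.9, 150.0]
tcp_rot: [-3.141, -0.002, 0.064]
contact_force: [-0.3, -0.9, -0.9]
grip_width: 91.6
finger_force: 0.0
```

```bash
python3 -c "
from h import *
togo(*wld(-41,0),95,3.6)"
```

```text
pos [560.8 106.9 150. ] yaw 3.7 rot [-3.141e+00 -2.000e-03  6.400e-02] go [-0.0014  0.0027  0.055 ] twist 0.1 q6 1.56 F [-0.3 -0.9 -0.9] w 91.6 t 8.5
```

Emit:
play_rows([
  {"x": 0, "y": 0, "z": 0.005, "twist": 0},
  {"x": 0, "y": 0, "z": 0.015, "twist": 0},
  {"x": 0, "y": 0, "z": 0.03, "twist": 0},
  {"x": 0, "y": 0, "z": 0.042, "twist": 0},
  {"x": 0, "y": 0, "z": 0.05, "twist": 0},
  {"x": 0, "y": 0, "z": 0.055, "twist": 0},
  {"x": 0, "y": 0, "z": 0.055, "twist": 0},
  {"x": 0, "y": 0, "z": 0.055, "twist": 0},
])

```text
time: 9.3
tool_pos: [561.2, 104.2, 94.5]
tcp_rot: [3.141, -0.001, 0.062]
contact_force: [-0.6, 0.4, 0.0]
grip_width: 91.7
finger_force: 0.0
```

```bash
python3 -c "
from h import *
togo(*wld(-41,0),95,3.6)"
```

```text
pos [561.2 104.2  94.5] yaw 3.6 rot [ 3.141e+00 -1.000e-03  6.200e-02] go [-0.0015 -0.0001 -0.0005] twist -0.0 q6 1.56 F [-0.6  0.4  0. ] w 91.7 t 9.3
```

Emit:
play_rows([
  {"x": -0.001, "y": 0, "z": -0.0005, "twist": 0},
  {"x": -0.001, "y": 0, "z": -0.0005, "twist": 0},
  {"x": -0.001, "y": 0, "z": -0.0005, "twist": 0},
  {"x": -0.001, "y": 0, "z": -0.0005, "twist": 0},
  {"x": -0.001, "y": 0, "z": -0.0005, "twist": 0},
  {"x": -0.001, "y": 0, "z": -0.0005, "twist": 0},
  {"x": -0.001, "y": 0, "z": -0.0005, "twist": 0},
  {"x": -0.001, "y": 0, "z": -0.0005, "twist": 0},
], jaw=1)

```text
time: 10.1
tool_pos: [559.9, 104.3, 94.7]
tcp_rot: [3.141, 0.0, 0.063]
contact_force: [0.2, 0.8, 0.3]
grip_width: 32.2
finger_force: 0.0
```

```bash
python3 -c "
from h import *
togo(*wld(-41+27,0),94.5,3.6);print(bot.get_obs()['moment'])"
```

```text
pos [559.9 104.3  94.7] yaw 3.6 rot [3.141 0.    0.063] go [ 0.0266 -0.0031  0.0002] twist 0.0 q6 1.56 F [0.2 0.8 0.3] w 32.2 t 10.1
[-0.01487572 -0.02140038 -0.0264784 ]
```

Still closing; holding on.

Emit:
play_rows([
  {"x": 0, "y": 0, "z": 0, "twist": 0},
  {"x": 0, "y": 0, "z": 0, "twist": 0},
  {"x": 0, "y": 0, "z": 0, "twist": 0},
  {"x": 0, "y": 0, "z": 0, "twist": 0},
  {"x": 0, "y": 0, "z": 0, "twist": 0},
  {"x": 0, "y": 0, "z": 0, "twist": 0},
  {"x": 0, "y": 0, "z": 0, "twist": 0},
  {"x": 0, "y": 0, "z": 0, "twist": 0},
])

```text
time: 10.9
tool_pos: [559.7, 104.7, 94.7]
tcp_rot: [-3.141, 0.0, 0.063]
contact_force: [-1.9, 4.2, 0.7]
grip_width: 11.5
finger_force: 29.8
```

```bash
python3 -c "
from h import *
togo(*wld(-41+27,0),94.5,3.6);print(bot.get_obs()['moment'])"
```

```text
pos [559.7 104.7  94.7] yaw 3.6 rot [-3.141  0.     0.063] go [ 0.0267 -0.0028  0.0002] twist -0.0 q6 1.56 F [-1.9  4.2  0.7] w 11.5 t 10.9
[ 0.92548844  0.25387092 -0.09908479]
```

Emit:
play_rows([
  {"x": 0.003, "y": -0.001, "z": 0, "twist": 0},
  {"x": 0.007, "y": -0.0015, "z": 0, "twist": 0},
  {"x": 0.011, "y": -0.002, "z": 0, "twist": 0},
  {"x": 0.015, "y": -0.0024, "z": 0, "twist": 0},
  {"x": 0.018, "y": -0.0028, "z": 0, "twist": 0},
  {"x": 0.021, "y": -0.0031, "z": 0, "twist": 0},
  {"x": 0.023, "y": -0.0034, "z": 0, "twist": 0},
  {"x": 0.023, "y": -0.0034, "z": 0, "twist": 0},
])

```text
time: 11.7
tool_pos: [583.1, 109.2, 94.7]
tcp_rot: [3.142, -0.001, 0.063]
contact_force: [-0.2, 2.1, 0.3]
grip_width: 11.6
finger_force: 29.8
```

```bash
python3 -c "
from h import *
togo(*wld(-41+27,0),94.5,3.6);o=bot.get_obs();print(o['moment'],EX@o['contact_force'][:2],EY@o['contact_force'][:2])"
```

```text
pos [583.1 109.2  94.7] yaw 3.6 rot [ 3.142e+00 -1.000e-03  6.300e-02] go [0.0031 0.0002 0.0002] twist -0.0 q6 1.56 F [-0.2  2.1  0.3] w 11.6 t 11.7
[ 0.45845629  0.08855221 -0.05957897] 0.22742446898867194 2.0987568988875633
```

Creep on until it pins.

Emit:
play_rows([
  {"x": 0.0005, "y": -0.0001, "z": 0, "twist": 0},
  {"x": 0.001, "y": -0.0002, "z": 0, "twist": 0},
  {"x": 0.0015, "y": -0.0003, "z": 0, "twist": 0},
  {"x": 0.002, "y": -0.0004, "z": 0, "twist": 0},
  {"x": 0.0025, "y": -0.0005, "z": 0, "twist": 0},
  {"x": 0.003, "y": -0.0006, "z": 0, "twist": 0},
  {"x": 0.0035, "y": -0.0006, "z": 0, "twist": 0},
  {"x": 0.0035, "y": -0.0006, "z": 0, "twist": 0},
])

```text
time: 12.5
tool_pos: [585.9, 109.8, 94.7]
tcp_rot: [3.141, 0.001, 0.063]
contact_force: [-1.9, -0.8, 1.9]
grip_width: 11.8
finger_force: 29.8
```

```bash
python3 -c "
from h import *
togo(*wld(-41+27,0),94.5,3.6);o=bot.get_obs();print(o['moment'],EX@o['contact_force'][:2],EY@o['contact_force'][:2])"
```

```text
pos [585.9 109.8  94.7] yaw 3.6 rot [3.141e+00 1.000e-03 6.300e-02] go [0.0003 0.0007 0.0002] twist -0.0 q6 1.57 F [-1.9 -0.8  1.9] w 11.8 t 12.5
[-0.00974075  0.58580562 -0.02063922] -2.0226461760032124 -0.39016933942596604
```

Emit:
play_rows([
  {"x": 0.0005, "y": 0, "z": 0, "twist": 0},
  {"x": 0.001, "y": 0, "z": 0, "twist": 0},
  {"x": 0.0015, "y": -0.0001, "z": 0, "twist": 0},
  {"x": 0.002, "y": -0.0002, "z": 0, "twist": 0},
  {"x": 0.0025, "y": -0.0003, "z": 0, "twist": 0},
  {"x": 0.0025, "y": -0.0003, "z": 0, "twist": 0},
  {"x": 0.0025, "y": -0.0003, "z": 0, "twist": 0},
  {"x": 0.0025, "y": -0.0003, "z": 0, "twist": 0},
])

```text
time: 13.3
tool_pos: [586.2, 109.9, 94.6]
tcp_rot: [3.141, 0.006, 0.063]
contact_force: [-11.9, -2.9, 8.9]
grip_width: 11.7
finger_force: 29.9
```

```bash
python3 -c "
from h import *
togo(*wld(-41+27,0),94.5,3.6);o=bot.get_obs();print(o['moment'],EX@o['contact_force'][:2],EY@o['contact_force'][:2])"
```

```text
pos [586.2 109.9  94.6] yaw 3.6 rot [3.141 0.006 0.063] go [-0.      0.0007  0.0001] twist 0.0 q6 1.57 F [-11.9  -2.9   8.9] w 11.7 t 13.3
[-0.45742397  1.92422562 -0.05280444] -12.216907978722434 -0.6917936394850837
```

The jaw stopped exactly where the 35 mm travel predicts, with 12 N of push. Keeping the push, I'll turn clockwise.

Emit:
play_rows([
  {"x": 0, "y": 0, "z": 0, "twist": 5},
  {"x": 0, "y": 0, "z": 0, "twist": 10},
  {"x": 0, "y": 0, "z": 0, "twist": 15},
  {"x": 0, "y": 0, "z": 0, "twist": 20},
  {"x": 0, "y": 0, "z": 0, "twist": 25},
  {"x": 0, "y": 0, "z": 0, "twist": 30},
  {"x": 0, "y": 0, "z": 0, "twist": 35},
  {"x": 0, "y": 0, "z": 0, "twist": 40},
])

```text
time: 14.1
tool_pos: [586.4, 110.8, 94.7]
tcp_rot: [3.139, 0.004, -0.638]
contact_force: [-9.3, 1.3, 7.1]
grip_width: 11.8
finger_force: 29.9
```

```bash
python3 -c "
from h import *
togo(*wld(-41+27,0),94.5,-69);o=bot.get_obs();print(o['moment'],EX@o['contact_force'][:2],EY@o['contact_force'][:2],eng([o['tool_pos']]))"
```

```text
pos [586.4 110.8  94.7] yaw -36.6 rot [ 3.139  0.004 -0.638] go [0.0008 0.0014 0.0002] twist 32.4 q6 2.27 F [-9.3  1.3  7.1] w 11.8 t 14.1
[0.3489311  1.72829858 0.06581357] -8.94249735127402 2.9987382610889877 [[-13.50065734   1.57026066]]
```

Emit:
play_rows([
  {"x": 0, "y": 0, "z": 0, "twist": 5},
  {"x": 0, "y": 0, "z": 0, "twist": 10},
  {"x": 0, "y": 0, "z": 0, "twist": 15},
  {"x": 0, "y": 0, "z": 0, "twist": 20},
  {"x": 0, "y": 0, "z": 0, "twist": 25},
  {"x": 0, "y": 0, "z": 0, "twist": 29},
  {"x": 0, "y": 0, "z": 0, "twist": 33},
  {"x": 0, "y": 0, "z": 0, "twist": 33},
])

```text
time: 14.9
tool_pos: [587.1, 111.2, 94.8]
tcp_rot: [3.139, 0.002, -1.213]
contact_force: [-8.3, 4.0, 6.0]
grip_width: 12.1
finger_force: 29.9
```

```bash
python3 -c "
from h import *
togo(*wld(-41+27,0),94.5,-69);o=bot.get_obs();print(o['moment'],EX@o['contact_force'][:2],EY@o['contact_force'][:2],eng([o['tool_pos']]))"
```

```text
pos [587.1 111.2  94.8] yaw -69.5 rot [ 3.139e+00  2.000e-03 -1.213e+00] go [0.0017 0.0016 0.0003] twist -0.5 q6 2.84 F [-8.3  4.   6. ] w 12.1 t 14.9
[0.65494426 1.38611002 0.00358328] -7.423709054941327 5.446827937979781 [[-12.73588764   1.92654423]]
```

Emit:
play_rows([
  {"x": 0, "y": 0, "z": 0, "twist": 2},
  {"x": 0, "y": 0, "z": 0, "twist": 3},
  {"x": 0, "y": 0, "z": 0, "twist": 3},
  {"x": 0, "y": 0, "z": 0, "twist": 3},
  {"x": 0, "y": 0, "z": 0, "twist": 3},
  {"x": 0, "y": 0, "z": 0, "twist": 3},
  {"x": 0, "y": 0, "z": 0, "twist": 3},
  {"x": 0, "y": 0, "z": 0, "twist": 3},
])

```text
time: 15.7
tool_pos: [587.2, 111.3, 94.8]
tcp_rot: [3.139, 0.002, -1.263]
contact_force: [-8.2, 3.8, 6.2]
grip_width: 11.9
finger_force: 30.0
```

```bash
python3 -c "
from h import *
togo(*wld(-41+27,0),94.5,-72);o=bot.get_obs();print(o['moment'])"
```

```text
pos [587.2 111.3  94.8] yaw -72.4 rot [ 3.139e+00  2.000e-03 -1.263e+00] go [0.0018 0.0015 0.0003] twist -0.4 q6 2.89 F [-8.2  3.8  6.2] w 11.9 t 15.7
[0.74683585 1.39278139 0.08450859]
```

Emit:
play_rows([
  {"x": 0, "y": 0, "z": 0, "twist": 3},
  {"x": 0, "y": 0, "z": 0, "twist": 3},
  {"x": 0, "y": 0, "z": 0, "twist": 3},
  {"x": 0, "y": 0, "z": 0, "twist": 3},
  {"x": 0, "y": 0, "z": -0.01, "twist": 3},
  {"x": 0, "y": 0, "z": -0.03, "twist": 3},
  {"x": 0, "y": 0, "z": -0.06, "twist": 3},
  {"x": 0, "y": 0, "z": -0.1, "twist": 3},
], jaw=0.5)

```text
time: 16.5
tool_pos: [587.8, 110.3, 195.0]
tcp_rot: [3.139, 0.0, -1.316]
contact_force: [1.2, -0.5, 0.5]
grip_width: 45.8
finger_force: 0.0
```

```bash
python3 -c "
from h import *
togo(400,-130,200,-80)"
```

```text
pos [587.8 110.3 195. ] yaw -75.4 rot [ 3.139  0.    -1.316] go [ 0.1851  0.2423 -0.0044] twist 4.6 q6 2.94 F [ 1.2 -0.5  0.5] w 45.8 t 16.5
```

```bash
python3 -c "
from h import *
togo(385,105,195,-72)"
```

```text
pos [587.8 110.3 195. ] yaw -75.4 rot [ 3.139  0.    -1.316] go [-0.0461  0.1975  0.0006] twist -3.4 q6 2.94 F [ 1.2 -0.5  0.5] w 45.8 t 16.5
```

Emit:
play_rows([
  {"x": -0.006, "y": 0.025, "z": 0, "twist": -3.4},
  {"x": -0.013, "y": 0.055, "z": 0, "twist": -3.4},
  {"x": -0.02, "y": 0.085, "z": 0, "twist": -3.4},
  {"x": -0.027, "y": 0.115, "z": 0, "twist": -3.4},
  {"x": -0.034, "y": 0.145, "z": 0, "twist": -3.4},
  {"x": -0.041, "y": 0.175, "z": 0, "twist": -3.4},
  {"x": -0.046, "y": 0.197, "z": 0, "twist": -3.4},
  {"x": -0.046, "y": 0.197, "z": 0, "twist": -3.4},
], jaw=1)

```text
time: 17.3
tool_pos: [384.0, 105.3, 195.4]
tcp_rot: [3.141, 0.0, -1.256]
contact_force: [0.4, -0.7, 0.7]
grip_width: 0.1
finger_force: 0.0
```

```bash
python3 - <<'E'
from h import *
togo(385,105,100,-72)
c=cap('top','p4'); im=cv2.imread('pics/p4.png'); cv2.imwrite('pics/v4.png',cv2.resize(im[115:250,215:325],None,fx=4.4,fy=4.4,interpolation=cv2.INTER_CUBIC))
hsv=cv2.cvtColor(im,cv2.COLOR_BGR2HSV); m=cv2.inRange(hsv,(105,120,40),(130,255,255)); m[:,310:]=0; m[:140]=0
ct=max(cv2.findContours(m,0,1)[0],key=cv2.contourArea)
r=cv2.minAreaRect(eng(plane(c,ct.reshape(-1,2).astype(float),50)).astype(np.float32)); print(r)
E
```

```text
pos [384.  105.3 195.4] yaw -72.0 rot [ 3.141  0.    -1.256] go [ 0.0006 -0.0008  0.0954] twist 0.0 q6 2.9 F [ 0.4 -0.7  0.7] w 0.1 t 17.3
((58.401084899902344, -0.8422603607177734), (68.06298828125, 45.83867263793945), 0.39991724491119385)
```

View pics/v4.png

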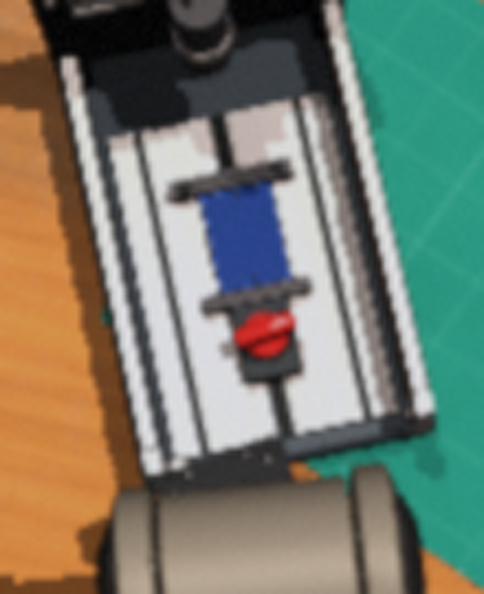

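The blank is pinned square between the jaws at crop (245,238), and the wing at (265,335) has turned crosswise. Next, the door.

```bash
python3 - <<'E'
from h import *
H=wld(-89.5,76); p=np.array([384.5,105.]) ; R=Ro.from_euler('xyz',[np.pi,0,np.radians(-72)])
for th in (.62,.5,.4,.3,.2,.1,.05,0,-.03):
    a=yaw-th; n=np.array([np.cos(a),np.sin(a)]); d=np.array([n[1],-n[0]])
    q=H+110*d-24*n; s=R.inv().apply([*(q-p),0]); print(th,q.round(1),s.round(1)[:2])
E
```

```text
0.62 [429.9  80.2] [ 37.6 -35.6]
0.5 [441.2  72.7] [ 48.2 -43.9]
0.4 [451.1  67.5] [ 56.2 -51.8]
0.3 [461.6  63.4] [ 63.4 -60.5]
0.2 [472.4  60.3] [ 69.7 -69.8]
0.1 [483.5  58.3] [ 75.  -79.7]
0.05 [489.1  57.7] [ 77.3 -84.8]
0 [494.7  57.4] [ 79.4 -90.1]
-0.03 [498.1  57.3] [ 80.5 -93.3]
```

Emit:
play_rows([
  {"x": 0, "y": 0, "z": 0.02, "twist": 0},
  {"x": 0, "y": 0, "z": 0.04, "twist": 0},
  {"x": 0, "y": 0, "z": 0.06, "twist": 0},
  {"x": 0, "y": 0, "z": 0.08, "twist": 0},
  {"x": 0, "y": 0, "z": 0.095, "twist": 0},
  {"x": 0, "y": 0, "z": 0.095, "twist": 0},
  {"x": 0, "y": 0, "z": 0.095, "twist": 0},
  {"x": 0, "y": 0, "z": 0.095, "twist": 0},
])

```text
time: 18.15
tool_pos: [387.5, 105.3, 100.5]
tcp_rot: [-3.14, -0.001, -1.257]
contact_force: [0.4, -0.2, 0.3]
grip_width: 0.6
finger_force: 0.0
```

Emit:
play_rows([
  {"x": 0.02, "y": -0.01, "z": 0, "twist": 0},
  {"x": 0.03, "y": -0.022, "z": 0, "twist": 0},
  {"x": 0.037, "y": -0.032, "z": 0, "twist": 0},
  {"x": 0.047, "y": -0.041, "z": 0, "twist": 0},
  {"x": 0.055, "y": -0.049, "z": 0, "twist": 0},
  {"x": 0.062, "y": -0.058, "z": 0, "twist": 0},
  {"x": 0.069, "y": -0.067, "z": 0, "twist": 0},
  {"x": 0.074, "y": -0.076, "z": 0, "twist": 0},
])

```text
time: 18.95
tool_pos: [482.3, 58.1, 99.6]
tcp_rot: [3.141, -0.0, -1.257]
contact_force: [0.2, 0.7, 0.3]
grip_width: -0.0
finger_force: 0.2
```

```bash
python3 -c "
from h import *
togo(494.7,57.4,100,-72)"
```

```text
pos [482.3  58.1  99.6] yaw -72.0 rot [ 3.141 -0.    -1.257] go [ 0.0045 -0.0116 -0.0004] twist -0.0 q6 2.79 F [0.2 0.7 0.3] w -0.0 t 18.95
```

Emit:
play_rows([
  {"x": 0.0, "y": -0.003, "z": 0, "twist": 0},
  {"x": 0.001, "y": -0.006, "z": 0, "twist": 0},
  {"x": 0.001, "y": -0.009, "z": 0, "twist": 0},
  {"x": 0.002, "y": -0.011, "z": 0, "twist": 0},
  {"x": 0.002, "y": -0.013, "z": 0, "twist": 0},
  {"x": 0.002, "y": -0.014, "z": 0, "twist": 0},
  {"x": 0.002, "y": -0.015, "z": 0, "twist": 0},
  {"x": 0.002, "y": -0.015, "z": 0, "twist": 0},
])

```text
time: 19.75
tool_pos: [496.0, 61.3, 99.6]
tcp_rot: [3.141, 0.0, -1.256]
contact_force: [-1.2, -0.3, -0.4]
grip_width: 0.0
finger_force: 0.9
```

```bash
python3 -c "
from h import *
togo(494.7,57.4,100,-72)"
```

```text
pos [496.   61.3  99.6] yaw -72.0 rot [ 3.141  0.    -1.256] go [ 0.0033  0.0024 -0.0004] twist 0.0 q6 2.8 F [-1.2 -0.3 -0.4] w 0.0 t 19.75
```

Emit:
play_rows([
  {"x": 0.0, "y": -0.001, "z": 0, "twist": 0},
  {"x": 0.0, "y": -0.002, "z": 0, "twist": 0},
  {"x": 0.0, "y": -0.003, "z": 0, "twist": 0},
  {"x": 0.001, "y": -0.004, "z": 0, "twist": 0},
  {"x": 0.001, "y": -0.005, "z": 0, "twist": 0},
  {"x": 0.001, "y": -0.006, "z": 0, "twist": 0},
  {"x": 0.001, "y": -0.006, "z": 0, "twist": 0},
  {"x": 0.001, "y": -0.006, "z": 0, "twist": 0},
])

```text
time: 20.55
tool_pos: [496.9, 61.4, 99.2]
tcp_rot: [3.129, 0.002, -1.256]
contact_force: [-20.8, -7.1, 14.6]
grip_width: -0.0
finger_force: 11.3
```

```bash
python3 - <<'E'
from h import *
togo(494.7,57.4,100,-72)
c=cap('top','p5');d=cap('scene','s5')
a=cv2.resize(cv2.imread('pics/p5.png')[185:285,215:335],None,fx=3.3,fy=3.3,interpolation=cv2.INTER_CUBIC); b=cv2.resize(cv2.imread('pics/s5.png')[180:280,190:310],None,fx=3.3,fy=3.3,interpolation=cv2.INTER_CUBIC); cv2.imwrite('pics/v5.png',np.hstack([a,b]))
E
```

```text
pos [496.9  61.4  99.2] yaw -72.0 rot [ 3.129e+00  2.000e-03 -1.256e+00] go [ 0.0031  0.0034 -0.0007] twist 0.0 q6 2.8 F [-20.8  -7.1  14.6] w -0.0 t 20.55
```

View pics/v5.png

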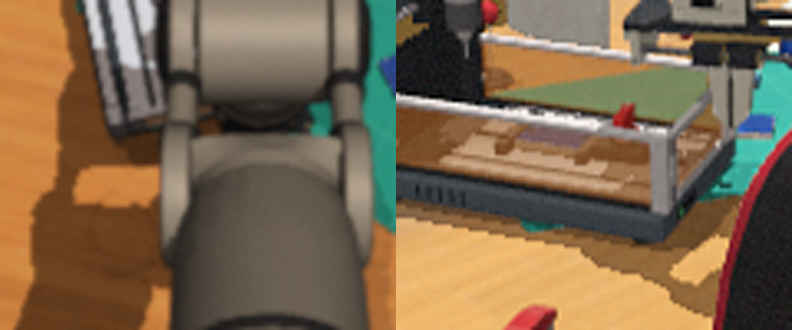

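Pushing on now meets a hard stop (22 N) at the pose computed for the shut door, and the scene view shows the door flush with the frame. Backing off to check.

Emit:
play_rows([
  {"x": 0, "y": 0.006, "z": 0, "twist": 0},
  {"x": -0.002, "y": 0.02, "z": 0, "twist": 0},
  {"x": -0.005, "y": 0.04, "z": 0, "twist": 0},
  {"x": -0.01, "y": 0.07, "z": -0.01, "twist": 0},
  {"x": -0.01, "y": 0.1, "z": -0.04, "twist": 0},
  {"x": -0.01, "y": 0.11, "z": -0.08, "twist": 0},
  {"x": 0.03, "y": 0.11, "z": -0.11, "twist": 0},
  {"x": 0.07, "y": 0.11, "z": -0.11, "twist": 0},
])

```text
time: 21.45
tool_pos: [422.0, -39.4, 214.3]
tcp_rot: [-3.132, -0.006, -1.254]
contact_force: [0.6, 1.0, -0.4]
grip_width: 0.2
finger_force: 0.0
```

Emit:
play_rows([
  {"x": 0.04, "y": 0, "z": 0, "twist": 0},
  {"x": 0.08, "y": 0, "z": 0, "twist": 0},
  {"x": 0.12, "y": 0, "z": 0, "twist": 0},
  {"x": 0.16, "y": 0, "z": 0, "twist": 0},
  {"x": 0.2, "y": 0, "z": 0, "twist": 0},
  {"x": 0.2, "y": 0, "z": 0, "twist": 0},
  {"x": 0.2, "y": 0, "z": 0, "twist": 0},
  {"x": 0.2, "y": 0, "z": 0, "twist": 0},
])

```text
time: 22.25
tool_pos: [481.0, -227.8, 209.7]
tcp_rot: [-3.142, 0.0, -1.256]
contact_force: [-0.5, 0.1, 0.2]
grip_width: 0.5
finger_force: 0.0
```

```bash
python3 - <<'E'
from h import *
togo(494.7,57.4,100,-72)
c=cap('top','p6'); im=cv2.imread('pics/p6.png')
cv2.imwrite('pics/v6.png',cv2.resize(im[85:272,205:455],None,fx=3.2,fy=3.2,interpolation=cv2.INTER_CUBIC))
hsv=cv2.cvtColor(im,cv2.COLOR_BGR2HSV); m=cv2.inRange(hsv,(105,120,40),(130,255,255)); m[:,310:]=0; m[:140]=0
ct=max(cv2.findContours(m,0,1)[0],key=cv2.contourArea)
print(cv2.minAreaRect(eng(plane(c,ct.reshape(-1,2).astype(float),50)).astype(np.float32)))
E
```

```text
pos [ 481.  -227.8  209.7] yaw -72.0 rot [-3.142  0.    -1.256] go [-0.2669 -0.1013  0.1098] twist 0.0 q6 2.24 F [-0.5  0.1  0.2] w 0.5 t 22.25
((58.401084899902344, -0.8422603607177734), (68.06298828125, 45.83867263793945), 0.39991724491119385)
```

View pics/v6.png

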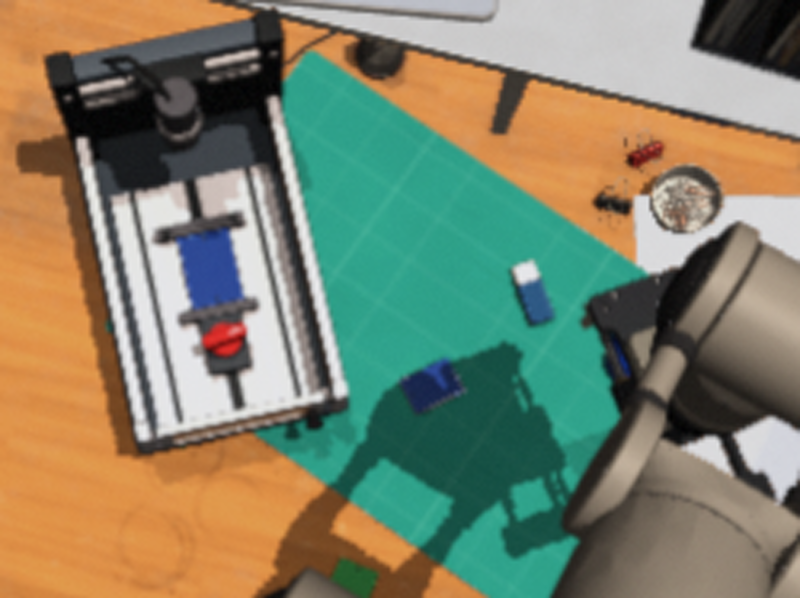

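The door runs square across the front, from crop (145,440) to (345,405), and is shut. The blank is pinned at (211,267), the wing is crosswise at (224,340), and the eraser, plus the part of the mouse I can see, haven't moved. Handing in.

```bash
python3 -c "
from plant import bot
print(bot.close_job())"
```

```text
the job is handed in; nothing more can be done
None
```

The job is handed in at about 22 s: the blank is pinned square and blue side up, the knob is turned clockwise to about its stop, and the guard door is shut; no verdict came back from the judging.

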